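Sanitise the cheese scoop and put it away under the cover

TASK

Take the scoop from under the riser and lay it flat in the sprayer's drip tray, its mouth towards the bottle, let go of it, and pull the red extractor knob fully out. With the scoop lying there and the extractor on, press the sprayer's cap fully down and let it spring back, then push the knob fully home. Finally slide the scoop under the clear green cover, flat on the bench, with its bowl wholly under the roof and the handle sticking out of the open side; never spray with the extractor off, keep the scoop upright, and leave the cheeses, jar and tub where they stand.

Things in the scene. Friction and masses are not known exactly. Their poses are not given: they have to be found in the camera images.
- scoop_bowl (a point): Centre of the bowl of a loose white scoop with a green handle, half-way up (21 mm above its underside). Own axes: +x out of the open mouth, -x along the handle, z up. Bowl: 90 mm long (x), 58 mm wide (y), 42 mm high, walls and floor 4 mm, open at the top and at the mouth.
- scoop_handle (a point): Point in the scoop's green handle, 105 mm behind the bowl's centre and 27 mm above the scoop's underside; axes as the scoop's. The handle is a straight bar 110 mm long (from 45 to 155 mm behind the bowl's centre), 24 mm wide, 22 mm high (16 to 38 mm above the underside).
- scoop: The same scoop, 200 mm long, 150 g give or take a third; origin on its underside below the bowl's centre, axes as above. At the start it stands upright on the bench, mouth roughly towards the robot, its handle hidden under the riser, so only the bowl can be taken.
- sprayer: Fixed blue bottle, 62 mm wide, on a 94 mm square base, 12 mm high. Origin on the bench on its axis; +x points from tray to bottle. Spout: 49 mm towards -x, 185 mm up. Aluminium drip tray: centre x = -125 mm, y = 0; outside 134 (x) by 104 mm (y), walls 4 mm thick, 12 mm high, floor 4 mm above the bench. The bowl fits inside its walls, the handle passes over the -x wall.
- cap_top (a point): Centre of the top of the white round sprung cap (44 mm across) on the bottle, 192 mm above the bench when up; it is pressed straight down.
- cap (a joint): How far the cap is pressed down, m: 0 up, 0.010 at the stop. It starts to move at 2 N, reaches the stop at 8 N and springs back. Pressing beyond 0.007 counts as fully down.
- knob_top (a point): Centre of the top of the red extractor knob: upright round knob, 36 mm across and 26 mm high, above a fixed grey box 60 x 60 mm and 55 mm high; the top is 93 mm above the bench when the knob is home, with a 12 mm gap below it. It is pulled straight up and pushed straight down. Axes: the box's.
- fan_knob (a joint): How far the knob is pulled out (up), m: 0 home (off), 0.015 fully out (on). It moves against 3.5 N of friction and stays where it is left. Out means over 0.012, home means under 0.003.
- cover: Fixed cover for clean tools, 120 mm deep (x), 108 mm wide (y), 63 mm high: see-through green roof (underside 58 mm above the bench), steel sides and back. Open only at its -x face (roughly towards the robot, dark green edge); no floor. Origin on the bench at its centre; inside it is 98 mm wide and runs from x = -60 mm (open edge) to x = +55 mm (back wall).
- riser: Fixed dark steel bridge, 110 mm deep (x), 140 mm wide (y), top 68 mm above the bench, board 6 mm thick on two side walls 5 mm thick; open at its -x and +x faces. Origin on the bench at its centre. A cheese stands on it.
- riser_cheese_mid (a point): Centre of the loose yellow cheese on the riser, 75 x 105 x 45 mm high: leave it there.
- small_cheese_mid (a point): Centre of a loose yellow cheese on the bench, 60 x 60 x 40 mm high: leave it there.
- jar_mid (a point): Centre of a loose amber glass jar with green lid, 58 mm across, 110 mm high: leave it there.
- tub_mid (a point): Centre of a loose white tub with blue lid, 64 mm across, 60 mm high: leave it there.
There are look-alikes about, which are no part of the job. Of the things that look like the cover, the largest one is meant.

How it is judged:
On the way, in this order (a step that is already met when the one before it is completed fails the run):
1. the scoop lies flat in the drip tray, mouth to the bottle, let go of, and the extractor knob is pulled fully out (x of scoop_bowl in the frame of sprayer between -0.15 and -0.1 m and y of scoop_bowl in the frame of sprayer between -0.024 and 0.024 m and z of scoop_bowl in the frame of sprayer below 0.029 m and x of scoop_handle in the frame of sprayer below -0.19 m and angle between scoop_bowl's own z axis and vertical below 0.1 rad and contact force between the fingers and scoop below 0.1 N and linear speed of scoop below 0.02 m/s and value of joint fan_knob above 0.012 m), for 0.2 s.
2. the cap is pressed fully down with the scoop in the tray and the extractor on (x of scoop_bowl in the frame of sprayer between -0.15 and -0.1 m and y of scoop_bowl in the frame of sprayer between -0.024 and 0.024 m and z of scoop_bowl in the frame of sprayer below 0.029 m and x of scoop_handle in the frame of sprayer below -0.19 m and angle between scoop_bowl's own z axis and vertical below 0.1 rad and value of joint fan_knob above 0.012 m and value of joint cap above 0.007 m), for 0.05 s.
3. the cap has sprung back and the knob is pushed fully home (value of joint fan_knob below 0.003 m and value of joint cap below 0.002 m), for 0.1 s.
At the end, for the whole second after the job is handed in: The scoop stands flat on the bench (within 0.08 rad), at rest and let go of, its 90 mm bowl wholly under the cover's roof (2 mm over the open edge is allowed) with the handle out of the open side; the extractor knob is home (under 3 mm) and the cap is up (under 2 mm) (all of step 3 and x of scoop_bowl in the frame of cover between -0.017 and 0.02 m and y of scoop_bowl in the frame of cover between -0.03 and 0.03 m and z of scoop_bowl in the frame of cover below 0.025 m and x of scoop_handle in the frame of cover below -0.09 m and angle between scoop_bowl's own z axis and vertical below 0.08 rad and contact force between the fingers and scoop below 0.1 N and linear speed of scoop below 0.02 m/s); the robot touches nothing.
It fails at once if the cap is pressed while the extractor is off (value of joint cap above 0.006 m and value of joint fan_knob below 0.006 m).
It fails at once if the scoop is tipped by more than 0.6 rad (angle between scoop_bowl's own z axis and vertical above 0.6 rad).
It fails at once if a cheese, the jar or the tub is moved by more than 25 mm (distance of any of jar_mid, tub_mid, small_cheese_mid, riser_cheese_mid from where it was at the start of the episode above 0.025 m).
It fails at once if the jar or the tub is tipped (angle between any of jar_mid, tub_mid's own z axis and vertical above 0.35 rad).
It also fails if it takes over 72 s, if anything falls off the work surface, if the arm or the gripper's body presses on something with over 40 N, if the wrist force passes 120 N, or if a joint passes its speed limit or range.

ROBOT

A 6-joint arm with a two-finger parallel gripper is mounted at the origin on the work surface. World frame = base frame: x ahead of the robot, y to its left, z up, the work surface at z = 0. Lengths are in m, angles in rad, forces in N, time in s.
With the tool pointing down it reaches from about 0.25 to 0.725 m from the base axis. Payload 4 kg.
Tool frame: the origin (TCP) lies on the front face of the gripper's body, between the roots of the fingers; the fingertips stand 73 mm ahead of it and the grasp point (between the pads) lies 54 mm ahead of it; z points along the fingers, y is the line along which they close (so a half turn about z gives the same grasp; the last joint's range is limited). The gripper opens to 85 mm and grips with 20 to 120 N. Pads are 22 mm wide; open, the fingers measure 114 mm over their backs; the gripper's body (76 mm by 85 mm) begins 54 mm behind the grasp point. The pads swing forward as they close: fully open they stand 13 mm farther back than shut.
Start: joints at [-1.333, 0.241, 0.005, 1.335, 0, 1.571], TCP at [0.118, -0.486, 0.304] pointing down, gripper open.
Joint ranges: [-2.72, 2.72], [-1.05, 1.87], [-1.09, 1.28], [-1.99, 2.15], [-1.42, 1.44], [-3.14, 3.14]. Speed limits (rad/s): [2.79, 2.79, 3.14, 3.14, 3.14, 3.14].

INTERFACE

Orientations are given as a unit quaternion [x, y, z, w].
In Python, from workcell import bot gives the robot as it stands. The module is installed in compiled form; this text tells all that it offers.
- The arm moves only by the tool step_arm, never from a script. Its argument "rows" is a list of rows, each a list of 2 entries, a list of its own where there are three numbers: the shift along the tool's x, y, z in mm, then the turn about the tool's z in degrees. A call has 1 to 12 rows; each row is the pose to reach, as a shift and turn from the pose commanded when the call began, along the tool's axes at that moment; what a row does not reach only later rows make up. A row lasts 1/8 s, in which the tool goes at most 62.5 mm and 10.7 degrees, less where a joint would pass 70% of its speed; a pose out of reach is approached as far as the arm can. A call with a gripper value outside its range is refused whole. "claw" is the gripper's target within -1 to 1 (shut at 1, half-way at 0, fully open at -1), set as the call begins (left out, the last holds). The fingers move at their own pace and stop on an object; the grip force is fixed at half the most. Time passes only in rows, so rows that repeat a pose let the fingers close. It gives the time, the measured TCP pose, the force, the opening and the grip force at its end, in the units of the state.
- bot.get_obs(): the state, without advancing time (a new reading comes with each control period).
- bot.camera(name): name is "scene" or "top" or "wrist"; returns (picture, depth): 480x640x3 uint8, red, green, blue; 480x640 float32, m along the optical axis (not along the pixel's ray), 0 where there is no reading.
- bot.camera_params(name): a dict with "fx", "fy", "cx", "cy" (pixels), "D" ([k1, k2, p1, p2, k3] as OpenCV has them; the pictures are not rectified), "pose" (4x4, takes a point from camera to world coordinates). Camera axes: x right, y up, looking along -z (the intrinsics and any distortion apply to the point x, -y, -z); pixel columns grow to the right and rows downward; lengths in m; the calibration is good to about 2 mm. A picture is of the moment at which its call begins: read the wrist's pose just before it. camera_params takes no time and is no camera call; for the wrist camera it gives the pose at the moment of the call.
- bot.job_done(): hands the job in; it is judged then, once.
Trained networks look in the newest picture that a camera, given by its name, has taken for a name from the list of things; names that differ only in an ending like _2 or _b are one class to them, and where a whole thing is asked for, a point or a joint stands for the part that bears it (a point fixed in the world has none). Each returns a list of dicts, best first, with "score" (0 to 1); they miss things now and then, are a little off and sometimes report something else, mostly with a low value. They report only what shows in the picture. A call takes as long as a camera call. They do not tell look-alikes from the thing itself.
- bot.trace(target, camera): "pixels" (480x640 bool, what is visible of it) and "uv" ([column, row] in pixels, amid what is visible of it).
The state is a dict: "clock": time; "joint_pos": joint angles; "joint_vel": joint speeds; "tau": joint torques, N m; "eef_pos": TCP position; "tool_rot": TCP orientation; "ft_force": force on the tool from outside, world axes, zero at the start; "ft_torque": the same for the moment, N m; "grip_width": finger opening in m; "grasp_force": force on a finger pad.
Only numpy, scipy, OpenCV 4.12 (cv2) and the standard library are available. Lean on these libraries where they do the work, as an engineer would, in place of code of your own. Each camera call takes 0.05 s, during which the arm holds its last target. There are 200 camera calls.

## Working session

There is one attempt and no reset: what is moved stays moved. The work goes in short steps, Python scripts to look and compute and a tool call to move; the robot and the scene stay as the last step left them, time stands still between calls to the robot, and variables do not carry over. Pictures are saved under pics/ and viewed, at most 10 in all, crops included, and the job is handed in when it is done.

Besides the shell and the picture viewer there is one more tool, called after "Call:" as name(argument=value, ...), one argument or row to a line, values as JSON. step_arm: Moves the arm, as the interface text tells. Its arguments: {"type":"object","properties":{"rows":{"type":"array"},"claw":{"type":"number"}},"required":["rows"]}

```bash
mkdir -p pics
cat > h.py <<'E'
import numpy as np, cv2
from workcell import bot
from scipy.spatial.transform import Rotation as R
def cloud(cam):
    img,d=bot.camera(cam); p=bot.camera_params(cam)
    K=np.array([[p['fx'],0,p['cx']],[0,p['fy'],p['cy']],[0,0,1]])
    v,u=np.mgrid[0:480,0:640]
    n=cv2.undistortPoints(np.stack([u,v],-1).reshape(-1,1,2).astype(np.float64),K,np.array(p['D'],float)).reshape(480,640,2)
    P=np.stack([n[...,0]*d,-n[...,1]*d,-d,np.ones_like(d)],-1)@np.array(p['pose']).T
    P=P[...,:3]; P[d==0]=np.nan
    return img,P
def save(img,n): cv2.imwrite('pics/'+n+'.png',img[...,::-1])
E
python3 - <<'E'
from h import *
o=bot.get_obs(); print(o['clock'],o['eef_pos'],o['tool_rot'],o['grip_width'])
for c in ['top','scene']:
    img,P=cloud(c); save(img,c+'0'); np.save(c+'P.npy',P); np.save(c+'I.npy',img)
    print(c,bot.camera_params(c)['pose'][:3,3])
    for t in ['scoop','sprayer','cap_top','knob_top','cover','riser','small_cheese_mid','jar_mid','tub_mid','riser_cheese_mid']:
        for r in bot.trace(t,c)[:4]:
            m=r['pixels']; q=P[m]; q=q[~np.isnan(q[:,0])]
            print(t,round(r['score'],2),np.round(r['uv']),m.sum(),np.round(np.median(q,0),3),np.round(np.percentile(q,2,axis=0),3),np.round(np.percentile(q,98,axis=0),3))
E
```

```text
0.0 [ 0.11764942 -0.48546664  0.30303755] [ 9.92941450e-01  1.18601230e-01 -1.30383866e-04 -1.00445593e-03] 0.08530509203554573
top [0.47791856 0.01613901 1.46680984]
scoop 0.57 [448. 291.] 995 [ 0.412 -0.352  0.008] [ 0.363 -0.383 -0.002] [ 0.467 -0.318  0.046]
sprayer 0.97 [306. 227.] 3328 [0.593 0.012 0.008] [ 0.489 -0.037 -0.001] [0.713 0.064 0.194]
cap_top 0.59 [302. 185.] 348 [0.671 0.007 0.192] [ 0.633 -0.012  0.14 ] [0.695 0.025 0.197]
cap_top 0.37 [374. 318.] 495 [ 0.361 -0.157  0.06 ] [ 0.333 -0.185  0.024] [ 0.387 -0.133  0.066]
knob_top 0.7 [443. 293.] 973 [ 0.412 -0.352  0.009] [ 0.365 -0.383 -0.002] [ 0.468 -0.318  0.046]
knob_top 0.68 [367. 187.] 180 [ 0.677 -0.137  0.094] [ 0.66  -0.155  0.073] [ 0.692 -0.122  0.099]
cover 0.83 [192. 180.] 1154 [0.71  0.292 0.047] [0.667 0.252 0.013] [0.754 0.333 0.052]
cover 0.77 [235. 251.] 1049 [0.531 0.181 0.047] [0.491 0.143 0.034] [0.572 0.219 0.053]
cover 0.59 [179. 244.] 2265 [0.548 0.324 0.063] [0.49  0.276 0.015] [0.606 0.381 0.07 ]
cover 0.2 [374. 318.] 509 [ 0.361 -0.157  0.059] [ 0.333 -0.186  0.016] [ 0.388 -0.132  0.066
[... 1358 characters left out ...]
 0.221 0.049]
riser 0.87 [212. 224.] 1661 [ 0.549 -0.28   0.05 ] [ 0.475 -0.408  0.003] [ 0.592 -0.27   0.07 ]
riser 0.67 [215. 279.] 365 [ 0.684 -0.133  0.093] [ 0.664 -0.154  0.071] [ 0.697 -0.122  0.096]
small_cheese_mid 0.6 [438. 273.] 920 [0.392 0.179 0.038] [0.347 0.149 0.005] [0.405 0.206 0.043]
small_cheese_mid 0.56 [276. 265.] 640 [0.678 0.01  0.191] [ 0.508 -0.129  0.   ] [0.699 0.026 0.194]
jar_mid 0.75 [352. 353.] 2045 [0.679 0.156 0.082] [0.642 0.126 0.008] [0.69  0.177 0.112]
tub_mid 0.66 [306. 212.] 790 [ 0.377 -0.152  0.042] [ 0.34  -0.186  0.005] [ 0.394 -0.132  0.063]
riser_cheese_mid 0.66 [187. 203.] 1719 [ 0.564 -0.327  0.11 ] [ 0.512 -0.387  0.073] [ 0.59  -0.29   0.115]
```

Run:
```python
from h import *
I=np.load('topI.npy')
c=I[140:370,130:500]; save(cv2.resize(c,None,fx=2.15,fy=2.15,interpolation=cv2.INTER_CUBIC),'topcrop')
P=np.load('topP.npy');S=np.load('sceneP.npy')
def rect(pts,n):
    r=cv2.minAreaRect((pts[:,:2]*1000).astype(np.float32)); print(n,len(pts),r)
def sel(lo,hi,*Ps):
    q=np.concatenate([x.reshape(-1,3) for x in Ps]); return q[np.all((q>lo)&(q<hi),1)]
rect(sel([.46,.25,.05],[.64,.40,.08],P),'cover roof top'); rect(sel([.46,.25,.05],[.64,.40,.08],S),'cover roof scene')
rect(sel([.45,-.43,.055],[.62,-.24,.075],P),'riser')
rect(sel([.35,-.39,.025],[.46,-.3,.055],P),'scoop rim top');rect(sel([.35,-.39,.02],[.46,-.3,.055],S),'scoop scene')
rect(sel([.44,-.08,.0085],[.6,.1,.03],P),'tray wall top');rect(sel([.46,-.06,.008],[.6,.08,.03],S),'tray wall scene')
for n,X in(('t',P),('s',S)):
  q=sel([.6,-.05,.186],[.72,.06,.2],X);print(n,'cap',(q[:,:2].min(0)+q[:,:2].max(0))/2,len(q))
  q=sel([.64,-.18,.086],[.72,-.1,.1],X);print(n,'knob',(q[:,:2].min(0)+q[:,:2].max(0))/2,np.median(q,0),len(q))
```

```text
cover roof top 2097 ((547.9859008789062, 329.0469055175781), (107.7645492553711, 120.75288391113281), 89.84918212890625)
cover roof scene 4300 ((549.0170288085938, 328.8489990234375), (125.15376281738281, 107.99560546875), 0.3298964202404022)
riser 1091 ((529.0663452148438, -343.9054260253906), (110.14107513427734, 141.36024475097656), 5.263735294342041)
scoop rim top 285 ((413.21453857421875, -349.04669189453125), (99.58179473876953, 60.50669479370117), 11.520528793334961)
scoop scene 322 ((408.6842956542969, -353.2242736816406), (85.156982421875, 62.754669189453125), 10.484885215759277)
tray wall top 371 ((522.5678100585938, 8.051246643066406), (154.30047607421875, 167.09059143066406), 2.1334609985351562)
tray wall scene 365 ((539.9163818359375, 16.250980377197266), (106.04566192626953, 111.34397888183594), 85.10213470458984)
t cap [0.66070363 0.00593631] 326
t knob [ 0.67735056 -0.13874027] [ 0.67716673 -0.13940339  0.09409561] 161
s cap [0.66388975 0.0062844 ] 487
s knob [ 0.67940002 -0.13898673] [ 0.68204221 -0.13606514  0.09386345] 252
```

View pics/topcrop.png

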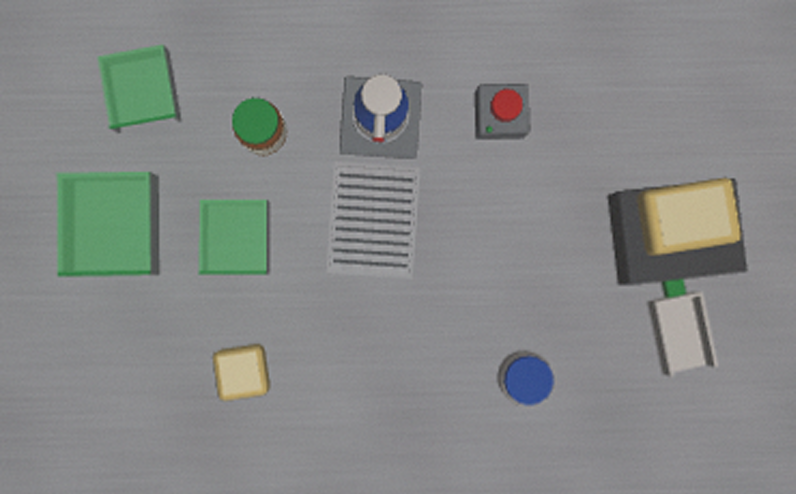

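View pics/scene0.png

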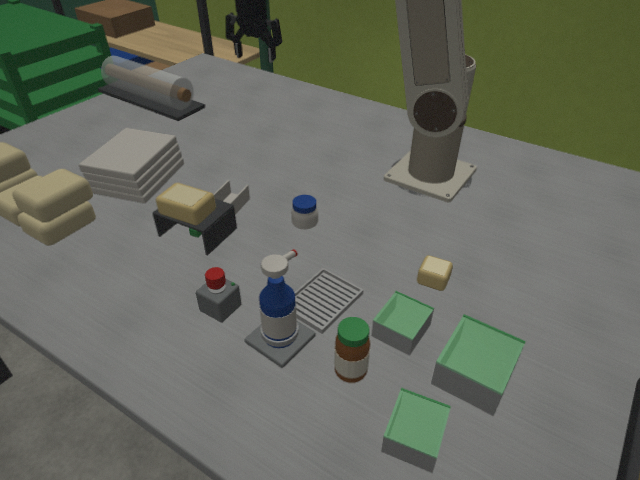

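The pictures show the scoop bowl at top-crop pixel (683,333), mouth down towards the robot. The tray is at (373,222) and the red knob at (507,104). The largest green cover is at (107,223), with its dark edge on the robot side. Next I compute the first approach.

```bash
cat >> h.py <<'E'
def plan(*targets):
    """targets (x,y,z,yaw deg of tool x): prints shift (mm) along tool axes now, and turn"""
    o=bot.get_obs(); r=R.from_quat(o['tool_rot']); M=r.as_matrix(); y0=np.degrees(np.arctan2(M[1,0],M[0,0]))
    print('now',round(o['clock'],2),np.round(o['eef_pos'],4),'yaw',round(y0,2),'j6',round(np.degrees(o['joint_pos'][5])),'w',round(o['grip_width'],4))
    for t in targets: print(np.round(M.T@(np.array(t[:3])-o['eef_pos'])*1000,1),round(-(t[3]-y0),1))
E
python3 - <<'E'
from h import *
plan((.40,-.352,.25,10.5))
E
```

```text
now 1.1 [ 0.1178 -0.4859  0.3039] yaw 13.62 j6 90 w 0.0853
[305.8 -63.7  53.9] 3.1
```

Call:
step_arm(
  rows=[
    [[306,-64,54],3],
    [[306,-64,54],3],
    [[306,-64,54],3],
    [[306,-64,54],3],
    [[306,-64,54],3],
    [[306,-64,54],3],
    [[306,-64,54],3],
  ],
  claw=-1,
)

```text
clock: 1.98
eef_pos: [0.4001, -0.3514, 0.2497]
tool_rot: [0.996, 0.093, -0.0, -0.0]
ft_force: [-0.5, -0.2, 0.7]
grip_width: 0.0857
grasp_force: 0.0
```

Run:
```python
from h import *
plan((.41,-.352,.09,10.5))
img,P=cloud('wrist'); save(img,'w1'); q=P.reshape(-1,3)
m=np.all((q>[.33,-.42,.034])&(q<[.47,-.29,.06]),1); s=q[m]; print(len(s)); print(cv2.minAreaRect((s[:,:2]*1000).astype(np.float32)),np.median(s[:,2]))
for r in bot.trace('scoop','wrist')[:2]:
    k=P[r['pixels']];print(r['score'],r['uv']); k=k[k[:,2]>.034]
    if len(k)>10: print(cv2.minAreaRect((k[:,:2]*1000).astype(np.float32)))
```

```text
now 1.98 [ 0.4001 -0.3514  0.2497] yaw 10.69 j6 128 w 0.0857
[  9.7   2.5 159.6] 0.2
3376
((418.5502624511719, -349.63800048828125), (109.05633544921875, 58.33955764770508), 10.708024978637695) 0.04190496481716843
0.83 [316.2, 183.2]
((419.66851806640625, -349.47723388671875), (111.3135986328125, 58.23991012573242), 10.708023071289062)
```

View pics/w1.png

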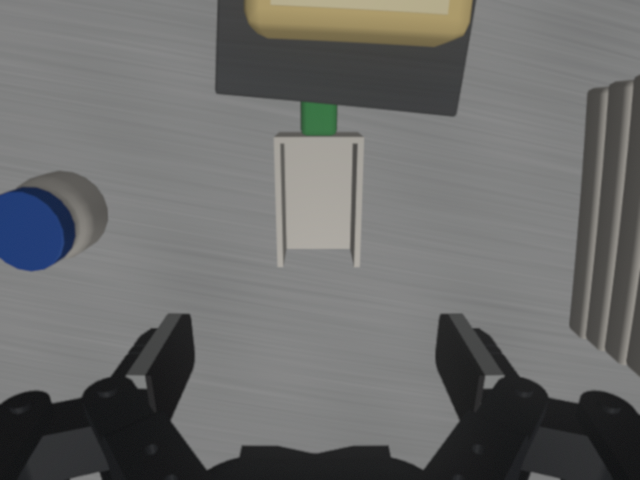

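Wrist view: the bowl spans (280–360, 135–265) and is clear of the riser and tub. Its centre is at (0.409,-0.351), yaw 10.7°.

Call:
step_arm(
  rows=[
    [[9,2,60],0],
    [[9,2,120],0],
    [[9,2,150],0],
    [[9,2,167],0],
    [[9,2,167],0],
  ],
)

```text
clock: 2.7
eef_pos: [0.4072, -0.3524, 0.082]
tool_rot: [0.996, 0.091, -0.001, -0.001]
ft_force: [-0.3, 0.9, -0.4]
grip_width: 0.0852
grasp_force: 0.0
```

Call:
step_arm(
  rows=[
    [[0,0,0],0],
    [[0,0,0],0],
    [[0,0,0],0],
    [[0,0,0],0],
    [[0,0,0],0],
    [[0,0,0],0],
  ],
  claw=1,
)

```text
clock: 3.45
eef_pos: [0.41, -0.353, 0.0847]
tool_rot: [0.996, 0.092, 0.001, 0.002]
ft_force: [-1.7, -1.1, 6.9]
grip_width: 0.057
grasp_force: 65.4
```

Call:
step_arm(
  rows=[
    [[0,0,-5],0],
    [[0,0,-8],0],
    [[-20,0,-8],0],
    [[-50,0,-8],0],
    [[-85,0,-8],0],
    [[-120,0,-8],0],
    [[-125,0,-8],0],
    [[-125,0,-8],0],
  ],
)

```text
clock: 4.45
eef_pos: [0.2857, -0.3751, 0.0909]
tool_rot: [0.996, 0.092, 0.0, -0.0]
ft_force: [0.3, -0.1, -1.3]
grip_width: 0.0566
grasp_force: 64.6
```

Run:
```python
from h import *
plan((.33,-.3,.2,90),(.532,.013,.2,177))
img,P=cloud('top'); q=P.reshape(-1,3)
t=bot.trace('scoop','top'); print([(r['score'],np.round(np.nanmedian(P[r['pixels']],0),3),np.round(np.nanpercentile(P[r['pixels']],[3,97],axis=0),3)) for r in t[:2]])
# tray & base
v=q[np.all((q>[.44,-.08,-.01])&(q<[.74,.1,.03]),1)]
I=img.astype(int)
save(cv2.resize(img[140:280,250:370],None,fx=5,fy=4.2,interpolation=cv2.INTER_CUBIC)[:590],'t2')
for (u,w) in [(0,0)]: pass
np.save('topP2.npy',P); np.save('topI2.npy',img)
```

```text
now 4.45 [ 0.2857 -0.3751  0.0909] yaw 10.55 j6 117 w 0.0566
[  57.3  -65.7 -109.1] -79.5
[ 313.1 -336.5 -109. ] -166.5
[(0.96, array([ 0.336, -0.357,  0.041]), array([[ 0.245, -0.394,  0.003],
       [ 0.429, -0.337,  0.051]]))]
```

View pics/t2.png

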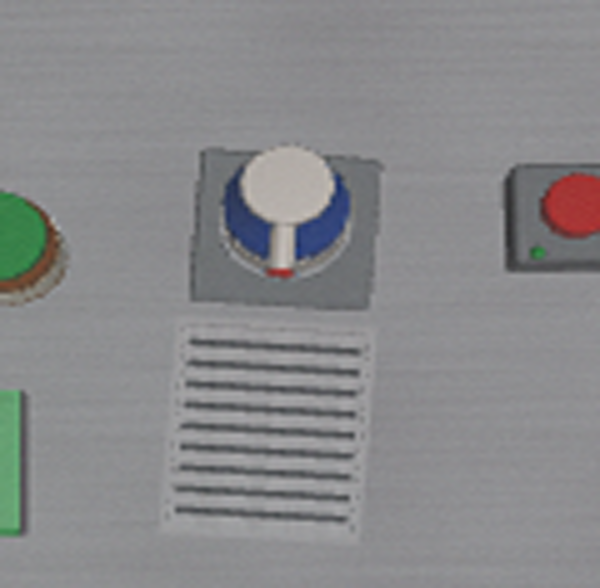

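Run:
```python
from h import *
P=np.load('topP2.npy')
f=lambda a,b:np.nanmedian(P[int(140+b/4.2)-1:int(140+b/4.2)+2,int(250+a/5)-1:int(250+a/5)+2].reshape(-1,3),0)
c=[f(*k) for k in [(180,322),(375,330),(358,540),(162,530)]]
print(np.round(c,4)); print(np.mean(c,0)); b=[f(*k) for k in [(203,152),(380,162),(371,308),(190,300)]]; print(np.round(b,4),np.mean(b,0))
for a,b_ in [(c[3],c[0]),(c[2],c[1]),(b[3],b[0]),(b[2],b[1])]:
  d=a-b_; print(np.degrees(np.arctan2(-d[1],-d[0])))
```

```text
[[ 0.6184  0.0601  0.013 ]
 [ 0.6128 -0.0415  0.002 ]
 [ 0.4826 -0.0285  0.0095]
 [ 0.4892  0.072   0.0015]]
[0.55076732 0.01555118 0.00647579]
[[ 7.237e-01  4.860e-02  3.800e-03]
 [ 7.185e-01 -4.570e-02 -4.000e-04]
 [ 6.259e-01 -3.890e-02  3.000e-04]
 [ 6.328e-01  5.520e-02  3.000e-04]] [0.67523968 0.00478156 0.00098629]
-5.260868031514958
-5.678777673826093
-4.125213482244391
-4.21421912555126
```

Call:
step_arm(
  rows=[
    [[0,0,-60],0],
    [[10,-15,-110],-10],
    [[20,-25,-110],-20],
    [[30,-35,-110],-30],
    [[40,-45,-110],-40],
    [[50,-60,-110],-50],
    [[60,-75,-110],-60],
    [[70,-90,-110],-70],
    [[80,-105,-110],-80],
    [[90,-120,-110],-90],
    [[100,-135,-110],-100],
    [[110,-150,-110],-110],
  ],
)

```text
clock: 6.05
eef_pos: [0.3679, -0.2062, 0.201]
tool_rot: [0.492, 0.871, 0.0, 0.0]
ft_force: [-0.1, -0.5, -1.4]
grip_width: 0.0573
grasp_force: 64.9
```

Run:
```python
from h import *
plan((.5475,.0153,.2,175.4),(.5475,.0153,.089,175.4))
```

```text
now 6.05 [ 0.3679 -0.2062  0.201 ] yaw 121.06 j6 30 w 0.0573
[ 97.1 268.1   1.1] -54.3
[ 97.2 268.1 112.1] -54.3
```

Call:
step_arm(
  rows=[
    [[16,45,0],-9],
    [[32,90,0],-18],
    [[49,135,0],-27],
    [[65,180,0],-36],
    [[81,225,0],-45],
    [[97,268,0],-54],
    [[97,268,0],-54],
    [[97,268,0],-54],
    [[97,268,40],-54],
    [[97,268,80],-54],
    [[97,268,95],-54],
    [[97,268,95],-54],
  ],
)

```text
clock: 7.55
eef_pos: [0.5472, 0.0121, 0.1053]
tool_rot: [0.047, 0.999, -0.0, -0.001]
ft_force: [0.6, -0.6, -0.8]
grip_width: 0.0569
grasp_force: 65.0
```

Run:
```python
from h import *
plan((.5475,.0153,.089,175.4))
img,P=cloud('scene'); save(img[180:420,150:470],'s3')
```

```text
now 7.55 [0.5472 0.0121 0.1053] yaw 174.56 j6 7 w 0.0569
[-0.   3.2 16.3] -0.8
```

View pics/s3.png

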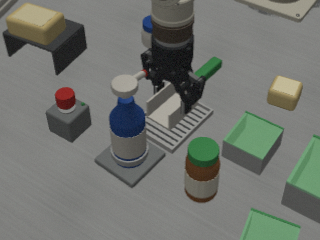

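The scoop is held level above the tray at about (172,105), mouth towards the bottle. I lower it now.

Call:
step_arm(
  rows=[
    [[0,3,8],0],
    [[0,3,14],0],
    [[0,3,17],0],
    [[0,3,17],0],
  ],
)

```text
clock: 8.1
eef_pos: [0.5484, 0.0157, 0.089]
tool_rot: [0.047, 0.999, -0.0, 0.0]
ft_force: [0.2, 0.5, -1.0]
grip_width: 0.057
grasp_force: 65.0
```

Call:
step_arm(
  rows=[
    [[0,0,2],0],
    [[0,0,3],0],
    [[0,0,3],0],
  ],
)

```text
clock: 8.48
eef_pos: [0.5485, 0.0157, 0.0887]
tool_rot: [0.047, 0.999, 0.0, 0.001]
ft_force: [-6.4, -0.5, 16.8]
grip_width: 0.0569
grasp_force: 67.1
```

Contact. I release, lift and check.

Call:
step_arm(
  rows=[
    [[0,0,-2],0],
    [[0,0,-2],0],
    [[0,0,-2],0],
    [[0,0,-2],0],
    [[0,0,-30],0],
    [[0,0,-80],0],
    [[0,0,-140],0],
    [[0,0,-170],0],
  ],
  claw=-1,
)

```text
clock: 9.48
eef_pos: [0.5496, 0.0157, 0.2595]
tool_rot: [0.047, 0.999, 0.0, 0.003]
ft_force: [0.2, -0.3, -0.2]
grip_width: 0.0857
grasp_force: 0.0
```

Run:
```python
from h import *
img,P=cloud('scene'); t=bot.trace('scoop','scene')[0]; k=P[t['pixels']]; k=k[k[:,2]>.032]; print(t['score'],cv2.minAreaRect((k[:,:2]*1000).astype(np.float32)),np.nanpercentile(k[:,2],[5,50,95]))
img,P=cloud('top'); t=bot.trace('scoop','top')
for r in t[:2]: print(r['score'],r['pixels'].sum(),np.round(np.nanpercentile(P[r['pixels']],[3,50,97],axis=0),3))
plan((.55,-.08,.24,180),(.679,-.139,.18,180),(.675,.005,.29,180))
```

```text
0.76 ((495.11529541015625, 19.035249710083008), (60.5044059753418, 199.6359405517578), 85.68701171875) [0.03308257 0.04165947 0.04671824]
now 9.68 [0.5484 0.0157 0.2559] yaw 174.63 j6 7 w 0.0856
[-10.5 -95.1  15.9] -5.4
[-144.5 -141.8   75.9] -5.4
[-127.     1.2  -34.1] -5.4
```

Call:
step_arm(
  rows=[
    [[0,-60,0],0],
    [[-30,-110,0],0],
    [[-80,-142,20],0],
    [[-130,-142,40],0],
    [[-145,-142,40],0],
    [[-145,-142,40],0],
  ],
)

```text
clock: 10.42
eef_pos: [0.6791, -0.1392, 0.2116]
tool_rot: [0.047, 0.999, 0.0, -0.003]
ft_force: [-0.2, 0.1, 0.1]
grip_width: 0.0856
grasp_force: 0.0
```

Run:
```python
from h import *
img,P=cloud('wrist'); save(img,'w4'); q=P.reshape(-1,3)
for zl,zh,n in((.086,.1,'knob'),(.045,.062,'box')):
  s=q[np.all((q>[.62,-.2,zl])&(q<[.74,-.08,zh]),1)]; print(n,len(s),cv2.minAreaRect((s[:,:2]*1000).astype(np.float32)) if len(s)>5 else 0, np.median(s[:,2]) if len(s) else 0)
plan((.679,-.139,.137,175))
print(bot.get_obs()['tool_rot'])
```

```text
knob 4175 ((677.2322998046875, -137.5576934814453), (35.41806411743164, 35.11077117919922), 28.29519271850586) 0.09542302177047762
box 6363 ((677.2222900390625, -137.87362670898438), (59.70864486694336, 60.290809631347656), 0.6427817940711975) 0.05620717438720607
now 10.47 [ 0.6786 -0.1391  0.213 ] yaw 174.63 j6 -6 w 0.0854
[-0.8  0.1 76. ] -0.4
[ 4.68723617e-02  9.98898043e-01  3.50214827e-04 -2.35750511e-03]
```

View pics/w4.png

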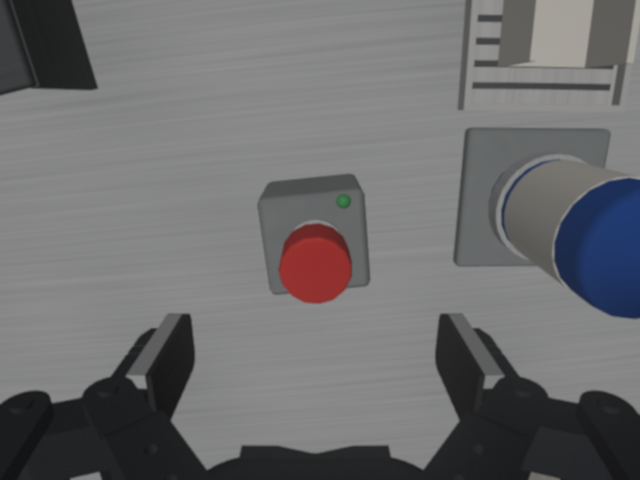

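The knob is at (0.677,-0.138), at wrist pixel (316,263), and the fingers have clear space on both sides.

Call:
step_arm(
  rows=[
    [[1,1,40],0],
    [[1,1,65],0],
    [[1,1,74],0],
    [[1,1,74],0],
    [[1,1,74],0],
  ],
)

```text
clock: 11.1
eef_pos: [0.6792, -0.1383, 0.1438]
tool_rot: [0.047, 0.999, -0.0, 0.001]
ft_force: [0.7, -0.4, -0.2]
grip_width: 0.0854
grasp_force: 0.0
```

Call:
step_arm(
  rows=[
    [[0,0,0],0],
    [[0,0,0],0],
    [[0,0,0],0],
    [[0,0,0],0],
    [[0,0,0],0],
    [[0,0,0],0],
  ],
  claw=1,
)

```text
clock: 11.85
eef_pos: [0.6787, -0.1387, 0.1424]
tool_rot: [0.047, 0.999, -0.0, 0.0]
ft_force: [-0.9, -2.7, 2.7]
grip_width: 0.0344
grasp_force: 59.6
```

Call:
step_arm(
  rows=[
    [[0,0,-3],0],
    [[0,0,-6],0],
    [[0,0,-9],0],
    [[0,0,-12],0],
    [[0,0,-15],0],
    [[0,0,-16],0],
    [[0,0,-16],0],
  ],
)

```text
clock: 12.72
eef_pos: [0.6787, -0.1387, 0.1568]
tool_rot: [0.047, 0.999, -0.0, -0.0]
ft_force: [2.5, -3.8, -4.8]
grip_width: 0.0344
grasp_force: 60.6
```

Call:
step_arm(
  rows=[
    [[0,0,-1],0],
    [[0,0,-2],0],
    [[0,0,-2],0],
  ],
)

```text
clock: 13.1
eef_pos: [0.6787, -0.1387, 0.1569]
tool_rot: [0.047, 0.999, -0.0, -0.001]
ft_force: [5.6, -5.9, -12.3]
grip_width: 0.0342
grasp_force: 61.2
```

Call:
step_arm(
  rows=[
    [[0,0,1],0],
    [[0,0,1],0],
    [[0,0,1],0],
    [[0,0,1],0],
    [[0,0,-20],0],
    [[0,0,-70],0],
    [[0,0,-120],0],
    [[0,0,-135],0],
    [[0,0,-135],0],
  ],
  claw=-1,
)

```text
clock: 14.22
eef_pos: [0.679, -0.1382, 0.2963]
tool_rot: [0.047, 0.999, -0.0, 0.001]
ft_force: [-0.1, -0.6, -2.1]
grip_width: 0.0855
grasp_force: 0.0
```

Run:
```python
from h import *
img,P=cloud('wrist'); q=P.reshape(-1,3)
s=q[np.all((q>[.65,-.17,.08])&(q<[.71,-.1,.13]),1)]; print('knob z',np.median(s[:,2]))
img,P=cloud('scene');s=P[np.all((P>[.65,-.17,.08])&(P<[.71,-.1,.13]),2)]; print('knob z scene',np.percentile(s[:,2],[50,80,95]))
s=P[np.all((P>[.645,-.03,.187])&(P<[.72,.05,.2]),2)]; print('cap scene',cv2.minAreaRect((s[:,:2]*1000).astype(np.float32)),np.median(s[:,2]))
plan((.675,.005,.29,175))
```

```text
knob z 0.10568723355065032
knob z scene [0.10627098 0.10837115 0.1097466 ]
cap scene ((675.4207763671875, 4.102344512939453), (49.035552978515625, 42.53811264038086), 28.703968048095703) 0.1917441824738556
now 14.32 [ 0.678  -0.138   0.2929] yaw 174.63 j6 -6 w 0.0854
[ 16.3 142.1   3. ] -0.4
```

Run:
```python
from h import *
for c in('wrist','scene'):
  img,P=cloud(c)
  s=P[np.all((P>[.665,-.15,.09])&(P<[.69,-.125,.13]),2)][:,2]; print(c,len(s),np.histogram(s,bins=np.arange(.09,.124,.002)))
```

```text
wrist 1497 (array([   1,    0,    1,    1,    0,    1,    1,   21, 1153,  318,    0,
          0,    0,    0,    0,    0]), array([0.09 , 0.092, 0.094, 0.096, 0.098, 0.1  , 0.102, 0.104, 0.106,
       0.108, 0.11 , 0.112, 0.114, 0.116, 0.118, 0.12 , 0.122]))
scene 136 (array([ 2,  0,  2,  1,  1,  2,  3,  3, 41, 73,  8,  0,  0,  0,  0,  0]), array([0.09 , 0.092, 0.094, 0.096, 0.098, 0.1  , 0.102, 0.104, 0.106,
       0.108, 0.11 , 0.112, 0.114, 0.116, 0.118, 0.12 , 0.122]))
```

Run:
```python
from h import *
for c in('wrist','scene'):
  img,P=cloud(c)
  for zl,zh in((.1,.115),(.048,.062),(.18,.2)):
    s=P[np.all((P>[.645,-.17,zl])&(P<[.71,-.105,zh]),2)][:,2]; print(c,len(s),np.median(s) if len(s) else 0)
S=np.load('sceneP.npy')
for zl,zh in((.088,.1),(.048,.062)):
    s=S[np.all((S>[.645,-.17,zl])&(S<[.71,-.105,zh]),2)][:,2]; print('scene0',len(s),np.median(s))
```

```text
wrist 2421 0.1081058526942788
wrist 3741 0.05506325998512002
wrist 0 0
scene 251 0.10772928252956782
scene 637 0.055304026851813126
scene 0 0
scene0 232 0.09405861910172403
scene0 586 0.05513267987076059
```

Call:
step_arm(
  rows=[
    [[0,0,0],0],
    [[8,50,0],0],
    [[12,100,0],0],
    [[16,142,0],0],
    [[16,142,0],0],
    [[16,142,0],0],
  ],
  claw=1,
)

```text
clock: 15.28
eef_pos: [0.6759, 0.0047, 0.2947]
tool_rot: [0.047, 0.999, -0.0, -0.0]
ft_force: [1.4, 0.4, 0.3]
grip_width: 0.0002
grasp_force: 0.0
```

Call:
step_arm(
  rows=[
    [[0,0,15],0],
    [[0,0,25],0],
    [[0,0,30],0],
    [[0,0,30],0],
  ],
)

```text
clock: 15.78
eef_pos: [0.6756, 0.0039, 0.2645]
tool_rot: [0.047, 0.999, -0.0, -0.001]
ft_force: [-2.1, -0.2, 0.9]
grip_width: -0.0002
grasp_force: 0.9
```

Call:
step_arm(
  rows=[
    [[0,0,4],0],
    [[0,0,8],0],
    [[0,0,10],0],
    [[0,0,11],0],
    [[0,0,11],0],
  ],
)

```text
clock: 16.4
eef_pos: [0.6762, 0.0044, 0.2555]
tool_rot: [0.047, 0.999, -0.0, 0.001]
ft_force: [-2.4, -1.9, 7.4]
grip_width: 0.0003
grasp_force: 3.7
```

Call:
step_arm(
  rows=[
    [[0,0,1],0],
    [[0,0,2],0],
    [[0,0,2],0],
  ],
)

```text
clock: 16.77
eef_pos: [0.6761, 0.0044, 0.2547]
tool_rot: [0.047, 0.999, -0.0, 0.002]
ft_force: [-3.6, -1.2, 10.3]
grip_width: 0.0001
grasp_force: 5.3
```

Call:
step_arm(
  rows=[
    [[0,0,-10],0],
    [[0,0,-25],0],
    [[0,0,-42],0],
    [[-8,-50,-42],0],
    [[-12,-100,-42],0],
    [[-16,-142,-42],0],
    [[-16,-142,-42],0],
    [[-16,-142,-42],0],
  ],
)

```text
clock: 17.77
eef_pos: [0.6786, -0.1379, 0.2936]
tool_rot: [0.047, 0.999, 0.0, -0.0]
ft_force: [-1.0, 0.1, 0.1]
grip_width: 0.0002
grasp_force: 0.0
```

Run:
```python
from h import *
img,P=cloud('scene')
s=P[np.all((P>[.645,-.03,.17])&(P<[.72,.05,.21]),2)]; print('cap',np.percentile(s[:,2],[50,80]))
plan((.6775,-.138,.190,175),(.6775,-.138,.166,175))
```

```text
cap [0.19159877 0.1925787 ]
now 17.82 [ 0.6787 -0.1372  0.2937] yaw 174.68 j6 -6 w 0.0003
[  1.1  -1.  103.7] -0.3
[  1.1  -1.  127.7] -0.3
```

Call:
step_arm(
  rows=[
    [[1,-1,50],0],
    [[1,-1,95],0],
    [[1,-1,112],0],
    [[1,-1,118],0],
    [[1,-1,123],0],
    [[1,-1,127],0],
    [[1,-1,129],0],
    [[1,-1,130],0],
    [[1,-1,130],0],
  ],
)

```text
clock: 18.95
eef_pos: [0.6786, -0.1391, 0.1657]
tool_rot: [0.047, 0.999, 0.0, 0.002]
ft_force: [-0.5, 0.8, 5.9]
grip_width: 0.0002
grasp_force: 3.0
```

Call:
step_arm(
  rows=[
    [[0,0,2],0],
    [[0,0,3],0],
    [[0,0,3],0],
  ],
)

```text
clock: 19.32
eef_pos: [0.6786, -0.1391, 0.1656]
tool_rot: [0.047, 0.999, -0.0, 0.003]
ft_force: [-3.1, 2.7, 15.5]
grip_width: -0.0002
grasp_force: 8.1
```

Call:
step_arm(
  rows=[
    [[0,0,-30],0],
    [[0,0,-90],0],
    [[50,0,-110],0],
    [[110,0,-110],0],
    [[150,0,-110],0],
    [[150,0,-110],0],
  ],
)

```text
clock: 20.08
eef_pos: [0.525, -0.1252, 0.2709]
tool_rot: [0.048, 0.999, -0.0, -0.001]
ft_force: [1.7, 0.1, -0.6]
grip_width: -0.0002
grasp_force: 0.0
```

Run:
```python
from h import *
img,P=cloud('scene')
s=P[np.all((P>[.645,-.17,.085])&(P<[.71,-.105,.12]),2)][:,2];print('knob',np.percentile(s,[50,80]))
t=bot.trace('scoop','scene')[0]; k=P[t['pixels']]; k=k[k[:,2]>.032]; print(t['score'],cv2.minAreaRect((k[:,:2]*1000).astype(np.float32)))
img,P=cloud('top'); 
for t in bot.trace('scoop','top')[:1]:
  k=P[t['pixels']]; k=k[k[:,2]>.03]; print(t['score'],cv2.minAreaRect((k[:,:2]*1000).astype(np.float32)))
plan((.44,.023,.25,175.5))
```

```text
knob [0.09281796 0.09409489]
0.7 ((374.4461669921875, 175.71832275390625), (60.039031982421875, 59.146854400634766), 8.860535621643066)
0.66 ((488.96417236328125, 18.06601333618164), (57.8604621887207, 194.18051147460938), 86.63423156738281)
now 20.27 [ 0.5295 -0.1255  0.2711] yaw 174.62 j6 -8 w -0.0002
[103.1 139.5  20.9] -0.9
```

Call:
step_arm(
  rows=[
    [[45,60,0],-1],
    [[90,115,20],-1],
    [[108,140,60],-1],
    [[108,140,100],-1],
    [[108,140,100],-1],
    [[108,140,100],-1],
  ],
  claw=-1,
)

```text
clock: 21.02
eef_pos: [0.4357, 0.0243, 0.1721]
tool_rot: [0.038, 0.999, -0.0, 0.001]
ft_force: [0.2, -0.4, 0.1]
grip_width: 0.0854
grasp_force: 0.0
```

Run:
```python
from h import *
img,P=cloud('wrist'); save(img,'w5')
k=P[np.all((P>[.35,-.05,.034])&(P<[.485,.09,.06]),2)]; print(len(k),cv2.minAreaRect((k[:,:2]*1000).astype(np.float32)),np.median(k[:,2]))
plan((.4345,.0237,.088,175.5))
```

```text
7889 ((439.2262878417969, 25.933448791503906), (24.14640998840332, 93.20960998535156), 85.21575927734375) 0.0423059718771501
now 21.07 [0.4361 0.0241 0.1726] yaw 175.58 j6 8 w 0.0853
[ 1.8 -0.6 84.6] 0.1
```

View pics/w5.png

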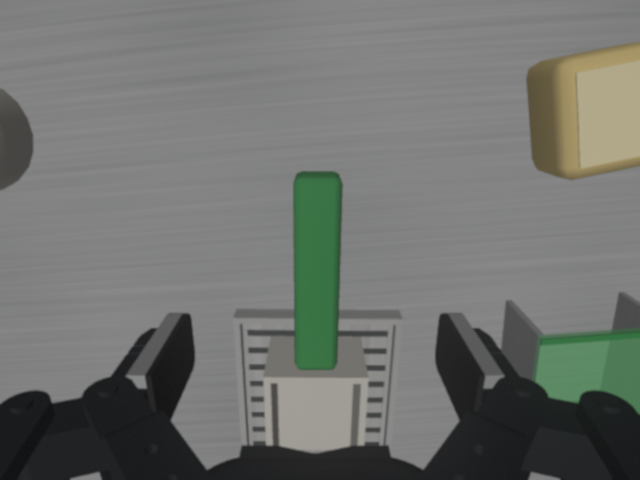

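The handle is straight under the gripper, at columns 295–342 and rows 172–368, with nothing beside it.

Call:
step_arm(
  rows=[
    [[2,2,40],0],
    [[2,2,70],0],
    [[2,2,84],0],
    [[2,2,84],0],
  ],
)

```text
clock: 21.58
eef_pos: [0.4331, 0.0261, 0.0874]
tool_rot: [0.039, 0.999, 0.0, 0.0]
ft_force: [0.0, 0.6, -0.2]
grip_width: 0.0854
grasp_force: 0.0
```

Call:
step_arm(
  rows=[
    [[0,0,0],0],
    [[0,0,0],0],
    [[0,0,0],0],
    [[0,0,0],0],
    [[0,0,0],0],
    [[0,0,0],0],
    [[0,0,0],0],
  ],
  claw=1,
)

```text
clock: 22.45
eef_pos: [0.4322, 0.0267, 0.0872]
tool_rot: [0.038, 0.999, 0.0, 0.0]
ft_force: [-1.4, 0.4, 4.1]
grip_width: 0.0229
grasp_force: 61.7
```

Call:
step_arm(
  rows=[
    [[0,0,-10],0],
    [[0,0,-25],0],
    [[20,0,-40],0],
    [[40,0,-40],0],
    [[40,0,-40],0],
  ],
)

```text
clock: 23.08
eef_pos: [0.3902, 0.0296, 0.1268]
tool_rot: [0.038, 0.999, -0.0, -0.001]
ft_force: [-0.2, -0.1, -2.0]
grip_width: 0.0227
grasp_force: 61.0
```

Run:
```python
from h import *
img,P=cloud('scene'); save(img[180:420,150:470],'s6')
img,P=cloud('top'); t=bot.trace('scoop','top')[0]; k=P[t['pixels']]; print(t['score'],np.round(np.nanpercentile(k,[2,50,98],axis=0),3)); k=k[k[:,2]>.05]; print(cv2.minAreaRect((k[:,:2]*1000).astype(np.float32)))
# rim height along x
for a in np.arange(.34,.58,.02):
  s=k[(k[:,0]>a)&(k[:,0]<a+.02)]; print(round(a,2),len(s),np.round(np.percentile(s[:,2],90),4) if len(s) else '')
plan((.36,.329,.125,180),(.435,.329,.084,180))
```

```text
0.7 [[ 0.43  -0.008  0.042]
 [ 0.498  0.021  0.049]
 [ 0.548  0.047  0.088]]
((486.6704406738281, 21.210283279418945), (57.954750061035156, 126.47323608398438), 85.080322265625)
0.34 0 
0.36 0 
0.38 0 
0.4 0 
0.42 57 0.0866
0.44 73 0.0846
0.46 79 0.0888
0.48 67 0.0861
0.5 62 0.0871
0.52 63 0.0861
0.54 21 0.0818
0.56 0 
now 23.23 [0.3928 0.0297 0.127 ] yaw 175.62 j6 9 w 0.023
[ 55.6 296.    2. ] -4.4
[-19.2 301.7  43.1] -4.4
```

View pics/s6.png

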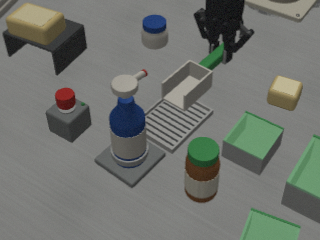

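The scoop is held level at about (190,85) in the crop, bowl clear of the tray. I carry it over to a spot in front of the cover.

Call:
step_arm(
  rows=[
    [[20,0,-40],0],
    [[60,20,-40],0],
    [[108,60,-40],-2],
    [[108,115,-40],-4],
    [[108,170,-40],-4],
    [[108,225,-40],-4],
    [[108,280,-40],-4],
    [[108,292,-40],-4],
    [[108,292,-40],-4],
    [[108,292,-40],-4],
  ],
)

```text
clock: 24.48
eef_pos: [0.3063, 0.3276, 0.1664]
tool_rot: [0.004, 1.0, -0.001, -0.001]
ft_force: [-1.0, 0.4, -0.1]
grip_width: 0.0231
grasp_force: 61.0
```

Run:
```python
from h import *
plan((.305,.329,.088,180),(.433,.329,.088,180))
img,P=cloud('top'); t=bot.trace('scoop','top')[0]; k=P[t['pixels']]; print(t['score'],np.round(np.nanpercentile(k,[2,50,98],axis=0),3)); k=k[k[:,2]>.095]; print(cv2.minAreaRect((k[:,:2]*1000).astype(np.float32)))
```

```text
now 24.48 [0.3063 0.3276 0.1664] yaw 179.55 j6 47 w 0.0231
[ 1.2  1.5 78.4] -0.4
[-126.8    2.5   78.3] -0.4
0.72 [[0.323 0.297 0.082]
 [0.407 0.327 0.097]
 [0.462 0.352 0.129]]
((365.8383483886719, 323.7010803222656), (196.6884307861328, 61.882049560546875), 0.9910706877708435)
```

Call:
step_arm(
  rows=[
    [[0,2,40],0],
    [[0,2,70],0],
    [[0,2,79],0],
    [[0,2,79],0],
    [[-20,2,79],0],
    [[-45,2,79],0],
    [[-70,2,79],0],
    [[-95,2,79],0],
    [[-115,2,79],0],
    [[-127,2,79],0],
    [[-127,2,79],0],
    [[-127,2,79],0],
  ],
)

```text
clock: 26.08
eef_pos: [0.4331, 0.33, 0.088]
tool_rot: [0.003, 1.0, -0.0, -0.0]
ft_force: [0.6, -0.5, -1.8]
grip_width: 0.0235
grasp_force: 61.1
```

Call:
step_arm(
  rows=[
    [[0,0,2],0],
    [[0,0,4],0],
    [[0,0,5],0],
    [[0,0,5],0],
  ],
)

```text
clock: 26.58
eef_pos: [0.4331, 0.3304, 0.0835]
tool_rot: [0.003, 1.0, 0.0, -0.0]
ft_force: [-2.9, 0.0, 3.6]
grip_width: 0.0227
grasp_force: 61.9
```

Run:
```python
from h import *
img,P=cloud('scene'); t=bot.trace('scoop','scene')[0]; print(t['score'],t['uv'],np.round(np.nanpercentile(P[t['pixels']],[2,50,98],axis=0),3)); save(cv2.resize(img[250:460,340:620],None,fx=2.5,fy=2.5),'s7')
print(bot.get_obs()['eef_pos'])
```

```text
0.81 [502.5, 314.9] [[0.399 0.319 0.034]
 [0.435 0.33  0.038]
 [0.462 0.341 0.041]]
[0.4333316  0.33041929 0.08343225]
```

View pics/s7.png

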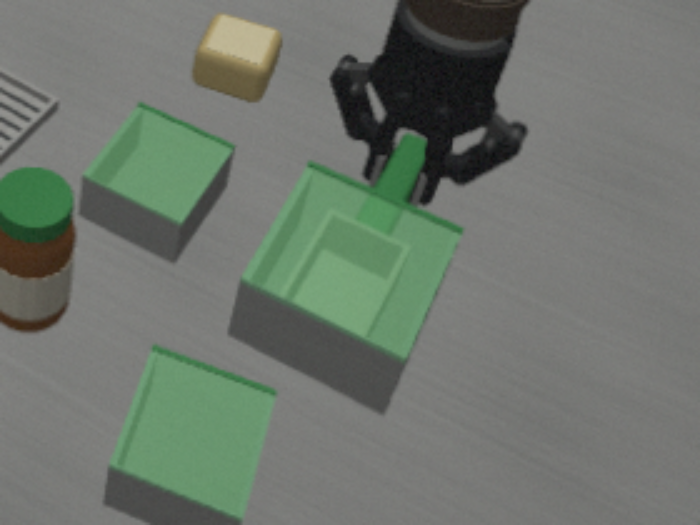

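The bowl shows under the roof at about (345,275), with the handle coming out of the open side. I release, back off and check.

Call:
step_arm(
  rows=[
    [[0,0,0],0],
    [[0,0,0],0],
    [[0,0,0],0],
    [[0,0,0],0],
    [[0,0,0],0],
    [[0,0,-30],0],
    [[0,0,-80],0],
    [[60,0,-130],0],
    [[100,0,-160],0],
    [[100,0,-160],0],
  ],
  claw=-1,
)

```text
clock: 27.92
eef_pos: [0.3322, 0.3317, 0.2461]
tool_rot: [0.002, 1.0, 0.002, 0.002]
ft_force: [1.1, 1.1, 0.1]
grip_width: 0.0852
grasp_force: 0.0
```

Run:
```python
from h import *
for c in('top','scene','wrist'):
  img,P=cloud(c)
  k=P[np.all((P>[.36,.29,.03])&(P<[.486,.37,.05]),2)]
  if len(k)>9: print(c,cv2.minAreaRect((k[:,:2]*1000).astype(np.float32)),np.nanpercentile(k[:,2],[10,50,90]),k[:,0].min())
  m=img.astype(int)
img,P=cloud('scene'); s=P[np.all((P>[.645,-.17,.085])&(P<[.71,-.105,.12]),2)][:,2];print('knob',np.percentile(s,[50,80]))
save(cv2.resize(img[250:460,340:620],None,fx=2.5,fy=2.5),'s8')
```

```text
top ((439.52880859375, 330.9330139160156), (25.681421279907227, 91.54090881347656), 88.28545379638672) [0.03410722 0.03823629 0.04218403] 0.39370140172337453
scene ((429.33984375, 330.23138427734375), (25.595972061157227, 68.61016845703125), 86.97244262695312) [0.03622498 0.03847938 0.0399686 ] 0.3953747446587794
wrist ((439.30340576171875, 330.80169677734375), (24.127635955810547, 93.44983673095703), 88.97290802001953) [0.03456839 0.03658389 0.03758706] 0.3925668834396981
knob [0.09279183 0.09406014]
```

View pics/s8.png

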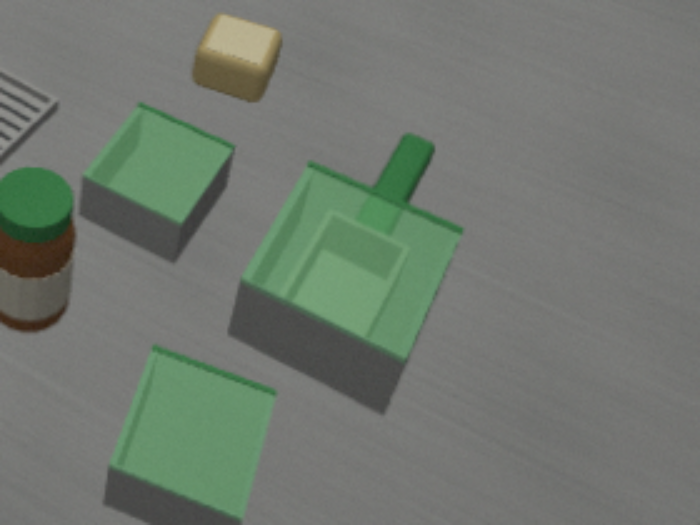

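The scoop lies flat with its bowl wholly under the roof and the handle out at (405,170). Its bowl centre is at about (0.548,0.330), on the cover's centre.

```bash
python3 -c "
from workcell import bot
print(bot.job_done())"
```

```text
the job is handed in; nothing more can be done
None
```

I carried out every step and handed the job in at about 28 s of the 72 s allowed. The last camera check showed the scoop flat under the large cover and the knob home. The cap was up when last measured, and the judge gave no verdict.

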